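# Lock out one line of an air manifold

### The arm

A 6-joint arm with a two-finger parallel gripper is mounted at the origin on a cart in front of the work surface, level with it; the furniture and walls round the work are solid. World frame = base frame: x ahead of the robot, y to its left, z up, the work surface at z = 0. Lengths are in m, angles in rad, forces in N, time in s.
With the tool pointing down it reaches from about 0.3 to 0.875 m from the base axis. Payload 6.4 kg.
Tool frame: the origin (TCP) lies midway between the tips of the shut fingers; the grasp point (between the pads) lies 19 mm behind it (ctrl.pinch_z is the distance from the TCP to the grasp point, in m); z points along the fingers, y is the line along which they close (so a half turn about z gives the same grasp; the last joint's range is limited). The gripper opens to 85 mm and grips with 20 to 120 N. Pads are 22 mm wide; open, the fingers measure 114 mm over their backs; the gripper's body (76 mm by 85 mm) begins 54 mm behind the grasp point. The pads swing forward as they close: fully open they stand 13 mm farther back than shut.
Start: joints at [1.028, 0.181, 1.607, -0, 1.354, -0.206], TCP at [0.19, 0.543, 0.231] pointing down, gripper open.
Joint ranges: [-2.99, 2.99], [-0.89, 2.07], [0.3, 2.58], [-1.14, 4.28], [0, 2.63], [-3.12, 3.12]. Speed limits (rad/s): [2.57, 2.57, 3.01, 3.14, 3.14, 3.14].

### API

Orientations are given as a unit quaternion [w, x, y, z].
In Python, from bench import ctrl gives the robot as it stands.
- The arm moves only by the tool apply_moves, never from a script. Its argument "moves" is a list of rows, each an object with "jaw": the opening, from 0 (shut) to 1 (fully open); "offset": the shift along the tool's x, y, z in mm, a list of three; "rot": the turn, a rotation vector about the tool's x, y, z in degrees, a list of three. In form: [{"jaw": jaw, "offset": [dx, dy, dz], "rot": [ax, ay, az]}, ...]. A call has exactly 5 rows; each row shifts and turns the commanded pose from where the row before left it, along the tool's axes as they then stand; what a row does not reach is not made up. A row lasts 1/8 s, in which the tool goes at most 62.5 mm and 10.7 degrees, less where a joint would pass 70% of its speed; a pose out of reach is approached as far as the arm can. A call is refused whole if a number of a shift passes 62.5 or a number of a turn 10.7, either way. A call with a gripper value outside its range is refused whole. The fingers move at their own pace and stop on an object; the grip force is fixed at half the most. Time passes only in rows, so rows that do not move let the fingers close, or fill a call up. It gives the time, the measured TCP pose, the force, the opening and the grip force at its end, in the units of the state.
- ctrl.get_obs(): the state, without advancing time (a new reading comes with each control period).
- ctrl.camera(name): name is "scene" or "top"; returns (picture, depth): 420x560x3 uint8, red, green, blue; 420x560 float32, m along the optical axis (not along the pixel's ray), 0 where there is no reading.
- ctrl.camera_params(name): a dict with "K" (3x3 intrinsics, pixels), "cam_to_world" (4x4, takes a point from camera to world coordinates). Camera axes: x right, y down, z forward; pixel columns grow to the right and rows downward; lengths in m; the calibration is good to about 2 mm. A picture is of the moment at which its call begins. camera_params takes no time and is no camera call.
- ctrl.hand_in(): hands the job in; it is judged then, once.
Trained networks look in the newest picture that a camera, given by its name, has taken for a name from the list of things; names that differ only in an ending like _2 or _b are one class to them, and where a whole thing is asked for, a point or a joint stands for the part that bears it (a point fixed in the world has none). Each returns a list of dicts, best first, with "score" (0 to 1); they miss things now and then, are a little off and sometimes report something else, mostly with a low value. They report only what shows in the picture. A call takes as long as a camera call.
- ctrl.outline_of(camera, target): "region" (420x560 bool, what is visible of it) and "position" ([column, row] in pixels, amid what is visible of it).
The state is a dict: "time_s": time; "q": joint angles; "dq": joint speeds; "joint_efforts": joint torques, N m; "eef_pos": TCP position; "eef_rot": TCP orientation; "wrist_force": force on the tool from outside, world axes, zero at the start; "torque": the same for the moment, N m; "opening": opening from 0.0 (shut) to 1.0 (fully open); "grasp_force": force on a finger pad.
Only numpy, scipy, OpenCV 4.12 (cv2) and the standard library are available. Lean on these libraries where they do the work, as an engineer would, in place of code of your own. Each camera call takes 0.05 s, during which the arm holds its last target. There are 200 camera calls.

### The job

Take the red air line out of service: turn its red knob clockwise until it is fully shut, with the bar square across the pipe, then press the red bleed button on the same line fully in for a good second and let it come out again. Then push the orange lock-out clip down over the bare steel pipe of the red line, between the two brass nuts, until its arms snap round the pipe, and leave it there. Do not touch the other three lines, and leave the bottle, the petri dish and the marker where they are.

Things in the scene. Friction and masses are not known exactly. Their poses are not given: they have to be found in the camera images.
- manifold: Compressed-air manifold fixed to the bench: aluminium plate 185 x 270 x 12 mm, centred 17 mm nearer than the origin; four parallel lines on it (red, blue, yellow, green, in any order), 60 mm apart along y; steel header tube at the far edge. Origin on the worktop, x away from the robot, y along the row, z up. Highest are the knobs, 105 mm above the worktop.
- line_red: The red line (red knob and button), fixed; origin on the plate's top, 12 mm above the worktop; axes as the manifold's. Along x: valve block 44 x 42 x 56 mm (x, y, z) centred at x +30 mm, knob on top; steel pipe, 16 mm diameter, axis 36 mm above the origin, bare from x +2 to -46 mm between brass nuts of 23 mm diameter; bleed block 34 x 36 x 50 mm centred at x -69 mm, button on top.
- grip_red (a point): Middle of the red knob's upright bar grip, on its vertical turning axis. Bar 34 mm long, 10 mm wide; its top is 11 mm above this point; 11 mm below begins its round skirt (30 mm diameter). The x axis turns with the bar and lies along its length. A white pointer line marks the end that looks at the robot when open.
- knob_red (a joint): Red knob: 0 = fully open (bar along its pipe), grows as it is turned clockwise seen from above, 1.571 = fully shut (bar square across the pipe, against a stop). Starts partly open, 0.1 to 0.45. Dry friction about 0.06 N m; stays where it is left.
- bleed_red_top (a point): Centre of the top face of the red cap of the bleed button, 18 mm diameter, in a black housing whose rim is lower than the cap even when fully in; it is pushed straight down.
- bleed_red (a joint): Red bleed button travel in m: 0 = out, 0.005 = fully in; sprung, about 5 N at the bottom, comes back by itself.
- pipe_red (a point): Middle of the bare pipe of the red line, on the pipe's axis; x along the pipe, z up. Here the clip belongs.
- clip_grip (a point): Middle of the upright grip tab of the orange lock-out clip: loose, 50 g, 58 mm tall, standing on its open arms on the worktop right of the manifold. Tab 10 mm thick along y, 22 mm long along x, up to 11 mm above this point; 18.6 mm below it the bridge (31 mm wide along y) has level shoulders beside the tab, on which fingertips may press. x goes along the pipe; a half turn makes no difference.
- clip_seat (a point): Centre of the clip's round seat, 33 mm below clip_grip along the clip's z and 13.5 mm above its feet; it lies on the pipe's axis when home. The two sprung arms leave a throat 11 mm wide 7 mm below this point; pushed straight down on the 16 mm pipe with 5 to 15 N they open outward and snap shut under it.
- brown_bottle_c (a point): Middle of a small brown reagent bottle with a black cap, 44 mm diameter, 88 mm high, standing left of the manifold. A bystander.
- petri_dish_c (a point): Middle of a petri dish with pink content, 56 mm diameter, 15 mm high, on the worktop right of the clip. A bystander.
- marker_c (a point): Middle of a black and white marker pen, 132 mm long along its y, 13 mm thick, lying beyond the clip. A bystander.
- line_blue: The blue line, same build, sizes and axes as line_red, with blue knob and button. Not to be touched.
- knob_blue (a joint): The blue knob, as knob_red; starts anywhere from open to shut.
- line_yellow: The yellow line, same build, sizes and axes as line_red, with yellow knob and button. Not to be touched.
- knob_yellow (a joint): The yellow knob, as knob_red; starts anywhere from open to shut.
- line_green: The green line, same build, sizes and axes as line_red, with green knob and button. Not to be touched.
- knob_green (a joint): The green knob, as knob_red; starts anywhere from open to shut.

How it is judged:
By the outcome, as a careful person would: the job done as asked, in the order asked, and still so for the second after the job is handed in, with the robot touching nothing.
It also fails if it takes over 64 s, if anything falls off the work surface, if the arm or the gripper's body presses on something with over 40 N, if the wrist force passes 120 N, or if a joint passes its speed limit or range.

## Working session

There is one attempt and no reset: what is moved stays moved. The work goes in short steps, Python scripts to look and compute and a tool call to move; the robot and the scene stay as the last step left them, time stands still between calls to the robot, and variables do not carry over. Pictures are saved under pics/ and viewed, at most 10 in all, crops included, and the job is handed in when it is done.

Besides the shell and the picture viewer there is one more tool, called after "Request:" as name(argument=value, ...), one argument or row to a line, values as JSON. apply_moves: Moves the arm, as the interface text tells. Its arguments: {"type":"object","properties":{"moves":{"type":"array"}},"required":["moves"]}

```bash
mkdir -p pics; cat > h.py <<'E'
import numpy as np, cv2
from bench import ctrl
def shot(n):
    p,d=ctrl.camera(n); return p,d,ctrl.camera_params(n)
def pts(d,P,mask):
    v,u=np.nonzero(mask&(d>0)); z=d[v,u]; K=np.array(P["K"]); T=np.array(P["cam_to_world"])
    c=np.stack([(u-K[0,2])/K[0,0]*z,(v-K[1,2])/K[1,1]*z,z],1)
    return c@T[:3,:3].T+T[:3,3], u, v
def save(p,f): cv2.imwrite("pics/"+f,cv2.cvtColor(p,cv2.COLOR_RGB2BGR))
E
python3 - <<'E'
from h import *
o=ctrl.get_obs(); print(o["time_s"],o["eef_pos"],o["eef_rot"],ctrl.pinch_z)
for n in ["scene","top"]:
    p,d,P=shot(n); save(p,n+"0.png"); print(n,np.round(P["cam_to_world"],3).tolist(),P["K"][0][0])
    for t in ["manifold","line_red","grip_red","bleed_red_top","clip_grip","brown_bottle_c","petri_dish_c","marker_c"]:
        for r in ctrl.outline_of(n,t)[:2]:
            w,u,v=pts(d,P,r["region"])
            print(t,round(r["score"],2),np.round(r["position"]),len(u),np.round(np.percentile(w,[2,50,98],axis=0),3).tolist() if len(u) else "")
E
```

```text
0.0 [0.18969279 0.5422213  0.23038559] [-3.26099236e-04  1.67608304e-01  9.85853276e-01 -8.17921819e-04] 0.0187
scene [[0.742, -0.529, 0.412, 0.09], [-0.67, -0.571, 0.474, -0.603], [-0.016, -0.628, -0.778, 0.965], [0.0, 0.0, 0.0, 1.0]] 429.5188279172875
manifold 0.98 [279. 228.] 2313 [[0.455, -0.137, 0.001], [0.548, -0.048, 0.01], [0.667, 0.119, 0.059]]
line_red 0.61 [280. 214.] 962 [[0.491, -0.055, 0.007], [0.583, -0.032, 0.054], [0.635, 0.011, 0.101]]
bleed_red_top 0.27 [299. 220.] 811 [[0.506, -0.113, 0.019], [0.598, -0.091, 0.058], [0.643, -0.061, 0.101]]
clip_grip 0.47 [333. 294.] 199 [[0.487, -0.307, -0.005], [0.496, -0.295, 0.026], [0.527, -0.265, 0.058]]
brown_bottle_c 0.73 [227. 137.] 316 [[0.617, 0.3, -0.004], [0.631, 0.313, 0.049], [0.657, 0.369, 0.086]]
petri_dish_c 0.88 [362. 370.] 540 [[0.396, -0.483, 0.008], [0.421, -0.458, 0.013], [0.448, -0.433, 0.017]]
marker_c 0.71 [378. 259.] 177 [[0.662, -0.365, 0.002], [0.674, -0.302, 0.008], [0.685, -0.245, 0.012]]
marker_c 0.42 [257. 176.] 114 [[0.573, 0.089, 0.071], [0.588, 0.098, 0.089], [0.604, 0.109, 0.103]]
top [[0.122, -
[... 249 characters left out ...]
98.] 337 [[0.492, -0.045, 0.031], [0.587, -0.021, 0.07], [0.625, 0.008, 0.105]]
grip_red 0.54 [267. 186.] 70 [[0.594, -0.024, 0.078], [0.61, -0.011, 0.089], [0.626, 0.002, 0.108]]
clip_grip 0.58 [341. 236.] 68 [[0.486, -0.302, 0.001], [0.495, -0.283, 0.031], [0.508, -0.271, 0.062]]
brown_bottle_c 0.59 [171. 173.] 194 [[0.616, 0.307, 0.009], [0.629, 0.321, 0.063], [0.651, 0.344, 0.092]]
brown_bottle_c 0.32 [230. 202.] 418 [[0.467, 0.07, 0.015], [0.55, 0.094, 0.066], [0.602, 0.123, 0.106]]
petri_dish_c 0.8 [389. 263.] 224 [[0.396, -0.477, 0.002], [0.422, -0.453, 0.016], [0.449, -0.428, 0.021]]
marker_c 0.41 [347. 187.] 93 [[0.662, -0.361, 0.003], [0.673, -0.289, 0.011], [0.688, -0.241, 0.016]]
```

```bash
python3 - <<'E'
import cv2,numpy as np
a=cv2.imread("pics/scene0.png")[130:330,200:400]; b=cv2.imread("pics/top0.png")[120:320,190:390]
f=lambda i:cv2.resize(i,(400,400),interpolation=cv2.INTER_CUBIC)
cv2.imwrite("pics/c0.png",np.hstack([f(a),f(b)]))
E
```

```text
(no output)
```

View pics/c0.png

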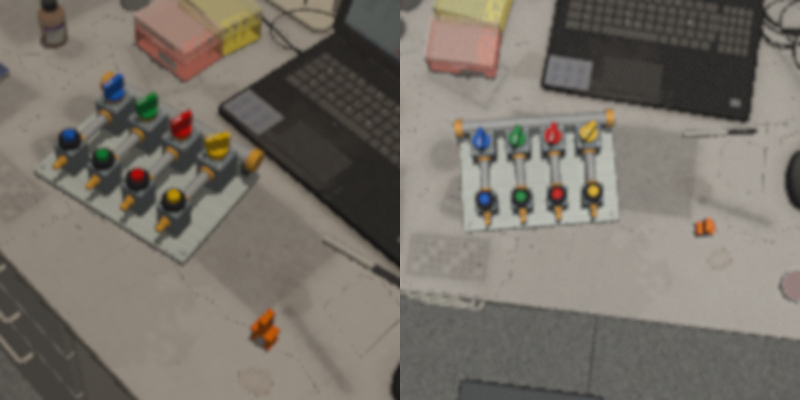

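```bash
cat >> h.py <<'E'
HUE={"red":[(0,5),(172,180)],"blue":[(100,125)],"yellow":[(22,32)],"green":[(50,85)],"orange":[(6,14)]}
def cmask(p,c,s=120,v=70):
    h=cv2.cvtColor(p,cv2.COLOR_RGB2HSV); m=np.zeros(h.shape[:2],bool)
    for a,b in HUE[c]: m|=(h[...,0]>=a)&(h[...,0]<=b)
    return m&(h[...,1]>s)&(h[...,2]>v)
E
python3 - <<'E'
from h import *
for n in ["scene","top"]:
    p,d,P=shot(n)
    for c in HUE:
        w,u,v=pts(d,P,cmask(p,c))
        if c=="orange": boxes={"clip":((.45,.55),(-.36,-.22),(-.01,.08))}
        else: boxes={"knobtop":((.56,.66),(-.2,.2),(.095,.115)),"knob":((.56,.66),(-.2,.2),(.06,.115)),"button":((.46,.545),(-.2,.2),(.05,.1))}
        for b,l in boxes.items():
            k=np.all([(w[:,i]>l[i][0])&(w[:,i]<l[i][1]) for i in range(3)],0); q=w[k]
            if len(q)<3: print(n,c,b,len(q)); continue
            e,V=np.linalg.eigh(np.cov(q[:,:2].T)); a=np.degrees(np.arctan2(V[1,1],V[0,1]))
            print(n,c,b,len(q),np.round(q.mean(0),4),"min",np.round(q.min(0),3),"max",np.round(q.max(0),3),"ang",round(a,1),np.round(np.sqrt(e)*1e3,1))
            if c=="orange":
                for lo,hi in [(-.01,.02),(.02,.034),(.036,.1)]:
                    z=q[(q[:,2]>lo)&(q[:,2]<hi)]
                    if len(z)>3:
                        e,V=np.linalg.eigh(np.cov(z[:,:2].T)); print(lo,len(z),np.round(z.mean(0),4),np.round(z.min(0),3),np.round(z.max(0),3),np.degrees(np.arctan2(V[1,1],V[0,1])),np.sqrt(e)*1e3)
E
```

```text
scene red knobtop 46 [ 0.6123 -0.0169  0.1001] min [ 0.597 -0.022  0.095] max [ 0.629 -0.009  0.105] ang 179.9 [ 3.3 10.1]
scene red knob 110 [ 0.6108 -0.0192  0.0905] min [ 0.596 -0.03   0.074] max [ 0.629 -0.009  0.105] ang 175.4 [4.2 9.4]
scene red button 39 [ 0.5158 -0.035   0.0783] min [ 0.508 -0.043  0.069] max [ 0.53  -0.02   0.084] ang 48.7 [4.9 6.2]
scene blue knobtop 27 [0.5882 0.0996 0.1003] min [0.574 0.095 0.095] max [0.602 0.104 0.106] ang -175.1 [2.3 9.5]
scene blue knob 83 [0.5878 0.0972 0.0896] min [0.574 0.086 0.076] max [0.602 0.104 0.106] ang -175.9 [3.5 8.5]
scene blue button 31 [0.4918 0.0815 0.0792] min [0.485 0.073 0.073] max [0.501 0.095 0.084] ang 104.4 [4.5 5.6]
scene yellow knobtop 43 [ 0.624  -0.0757  0.1004] min [ 0.608 -0.085  0.096] max [ 0.639 -0.065  0.104] ang 158.9 [3.4 9.2]
scene yellow knob 112 [ 0.6219 -0.0774  0.0904] min [ 0.608 -0.089  0.075] max [ 0.639 -0.064  0.104] ang 155.8 [4.  8.6]
scene yellow button 43 [ 0.5273 -0.0938  0.0778] min [ 0.52  -0.102  0.071] max [ 0.538 -0.08   0.084] ang 83.8 [4.9 5.9]
scene green knobtop 20 [0.6026 0.0
[... 1848 characters left out ...]

top green knobtop 10 [0.6044 0.046  0.1048] min [0.598 0.043 0.1  ] max [0.611 0.05  0.109] ang -161.5 [2.6 4.1]
top green knob 27 [0.6008 0.0447 0.0917] min [0.589 0.037 0.08 ] max [0.611 0.058 0.109] ang 125.3 [5.5 5.7]
top green button 22 [0.5027 0.028  0.082 ] min [0.495 0.021 0.069] max [0.512 0.035 0.089] ang 137.4 [4.4 4.7]
top orange clip 57 [ 0.4959 -0.284   0.0418] min [ 0.487 -0.3    0.023] max [ 0.508 -0.271  0.064] ang 93.8 [6.2 7.7]
0.02 29 [ 0.4964 -0.2822  0.0288] [ 0.487 -0.3    0.023] [ 0.508 -0.271  0.033] 97.78130909986736 [ 5.78757315 10.10219986]
0.036 28 [ 0.4955 -0.286   0.0552] [ 0.487 -0.292  0.038] [ 0.508 -0.281  0.064] -171.55597556343255 [3.13248604 6.55487529]
```

Request:
apply_moves(
  moves=[
    {"jaw":0.5,"offset":[-48,-32,0],"rot":[0,0,0]},
    {"jaw":0.5,"offset":[-48,-32,0],"rot":[0,0,0]},
    {"jaw":0.5,"offset":[-48,-32,0],"rot":[0,0,0]},
    {"jaw":0.5,"offset":[-48,-32,0],"rot":[0,0,0]},
    {"jaw":0.5,"offset":[-48,-32,0],"rot":[0,0,0]},
  ],
)

```text
time_s: 1.62
eef_pos: [0.3646, 0.3109, 0.2316]
eef_rot: [0.0, 0.167, 0.986, 0.0]
wrist_force: [0.6, 0.5, -0.1]
opening: 0.501
grasp_force: 0.0
```

Request:
apply_moves(
  moves=[
    {"jaw":0.5,"offset":[-48,-32,0],"rot":[0,0,0]},
    {"jaw":0.5,"offset":[-48,-32,0],"rot":[0,0,0]},
    {"jaw":0.5,"offset":[-48,-32,0],"rot":[0,0,0]},
    {"jaw":0.5,"offset":[-48,-32,0],"rot":[0,0,0]},
    {"jaw":0.5,"offset":[-48,-32,0],"rot":[0,0,0]},
  ],
)

```text
time_s: 2.25
eef_pos: [0.5383, 0.0804, 0.2315]
eef_rot: [0.0, 0.168, 0.986, 0.0]
wrist_force: [0.7, 1.5, -0.5]
opening: 0.5
grasp_force: 0.0
```

Request:
apply_moves(
  moves=[
    {"jaw":0.5,"offset":[-48,-32,0],"rot":[0,0,0]},
    {"jaw":0.5,"offset":[-48,-32,0],"rot":[0,0,0]},
    {"jaw":0.5,"offset":[0,0,45],"rot":[0,0,-8.7]},
    {"jaw":0.5,"offset":[0,0,45],"rot":[0,0,-8.6]},
    {"jaw":0.5,"offset":[0,0,0],"rot":[0,0,0]},
  ],
)

```text
time_s: 2.88
eef_pos: [0.6036, -0.0097, 0.1372]
eef_rot: [-0.004, 0.018, 1.0, 0.001]
wrist_force: [-0.0, 0.3, -0.2]
opening: 0.498
grasp_force: 0.0
```

```bash
cat >> h.py <<'E'
from scipy.spatial.transform import Rotation as R
def plan(x,y,z,yang=None):
    o=ctrl.get_obs(); q=o["eef_rot"]; M=R.from_quat([q[1],q[2],q[3],q[0]]).as_matrix()
    ya=np.degrees(np.arctan2(M[1,1],M[0,1]))
    print("t",round(o["time_s"],2),"pos",np.round(o["eef_pos"],4),"yang",round(ya,1),"tilt",np.round(M[:2,2],3),"F",np.round(o["wrist_force"],1),"open",round(o["opening"],3),"gf",round(o["grasp_force"],1))
    print("off mm",np.round(M.T@(np.array([x,y,z])-o["eef_pos"])*1e3,1), "rotz", None if yang is None else round((ya-yang+90)%180-90,1))
E
python3 - <<'E'
from h import *
plan(.61,-.0135,.088,88)
for n in ["scene","top"]:
    p,d,P=shot(n); save(p,n+"1.png")
    T=np.linalg.inv(P["cam_to_world"]); c=T[:3,:3]@ctrl.get_obs()["eef_pos"]+T[:3,3]; k=np.array(P["K"])@c; print(n,k[:2]/k[2])
import cv2
a=cv2.imread("pics/scene1.png")[140:260,220:340]; b=cv2.imread("pics/top1.png")[120:240,210:330]
f=lambda i:cv2.resize(i,(400,400),interpolation=cv2.INTER_CUBIC)
cv2.imwrite("pics/c1.png",np.hstack([f(a),f(b)]))
E
```

```text
t 2.88 pos [ 0.6036 -0.0097  0.1372] yang 87.9 tilt [-0.009  0.002] F [-0.   0.3 -0.2] open 0.498 gf 0.0
off mm [-6.9 -3.7 49.1] rotz -0.1
scene [286.67792438 178.80523665]
top [265.05427436 183.5939857 ]
```

View pics/c1.png

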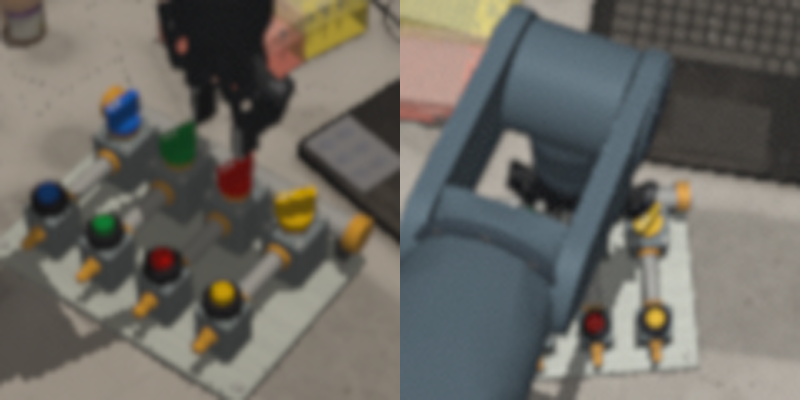

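Request:
apply_moves(
  moves=[
    {"jaw":0.5,"offset":[-7,-4,0],"rot":[0,0,0]},
    {"jaw":0.5,"offset":[0,0,25],"rot":[0,0,0]},
    {"jaw":0.5,"offset":[0,0,24],"rot":[0,0,0]},
    {"jaw":0.5,"offset":[0,0,0],"rot":[0,0,0]},
    {"jaw":0.2,"offset":[0,0,0],"rot":[0,0,0]},
  ],
)

```text
time_s: 3.6
eef_pos: [0.6151, -0.0146, 0.0944]
eef_rot: [0.002, 0.018, 1.0, -0.0]
wrist_force: [0.3, 0.3, 0.3]
opening: 0.3
grasp_force: 0.0
```

Request:
apply_moves(
  moves=[
    {"jaw":0.2,"offset":[0,0,0],"rot":[0,0,0]},
    {"jaw":0.2,"offset":[0,0,0],"rot":[0,0,0]},
    {"jaw":0,"offset":[0,0,0],"rot":[0,0,0]},
    {"jaw":0,"offset":[0,0,0],"rot":[0,0,0]},
    {"jaw":0,"offset":[0,0,0],"rot":[0,0,0]},
  ],
)

```text
time_s: 4.22
eef_pos: [0.6144, -0.0114, 0.0937]
eef_rot: [0.001, 0.017, 1.0, 0.002]
wrist_force: [-1.2, 11.3, 5.9]
opening: 0.093
grasp_force: 59.7
```

```bash
python3 - <<'E'
from h import *
plan(.61,-.0135,.088,88); print(ctrl.get_obs()["torque"])
E
```

```text
t 4.22 pos [ 0.6144 -0.0114  0.0937] yang 88.0 tilt [0.002 0.004] F [-1.2 11.3  5.9] open 0.093 gf 59.7
off mm [ 4.3 -2.2  5.6] rotz 0.0
[1.78190747 0.03279987 0.03281393]
```

Request:
apply_moves(
  moves=[
    {"jaw":0.3,"offset":[0,0,0],"rot":[0,0,0]},
    {"jaw":0.3,"offset":[3.5,3.5,3],"rot":[0,0,0]},
    {"jaw":0.3,"offset":[0,0,0],"rot":[0,0,0]},
    {"jaw":0,"offset":[0,0,0],"rot":[0,0,0]},
    {"jaw":0,"offset":[0,0,0],"rot":[0,0,0]},
  ],
)

```text
time_s: 4.85
eef_pos: [0.6101, -0.0109, 0.0894]
eef_rot: [-0.0, 0.017, 1.0, -0.0]
wrist_force: [-0.9, -0.9, 0.7]
opening: 0.097
grasp_force: 61.1
```

Request:
apply_moves(
  moves=[
    {"jaw":0,"offset":[0,0,0],"rot":[0,0,0]},
    {"jaw":0,"offset":[0,0,0],"rot":[0,0,5]},
    {"jaw":0,"offset":[0,0,0],"rot":[0,0,10]},
    {"jaw":0,"offset":[0,0,0],"rot":[0,0,10]},
    {"jaw":0,"offset":[0,0,0],"rot":[0,0,10]},
  ],
)

```text
time_s: 5.48
eef_pos: [0.6107, -0.0093, 0.0894]
eef_rot: [0.0, 0.32, 0.947, 0.001]
wrist_force: [2.3, 6.1, 0.0]
opening: 0.097
grasp_force: 60.9
```

```bash
python3 - <<'E'
from h import *
plan(.611,-.011,.09,11); print(ctrl.get_obs()["torque"])
E
```

```text
t 5.47 pos [ 0.6107 -0.0093  0.0894] yang 52.7 tilt [0.001 0.002] F [2.3 6.1 0. ] open 0.097 gf 60.9
off mm [-1.3 -1.2 -0.6] rotz 41.7
[ 1.11084659 -0.30761666  0.11156399]
```

Request:
apply_moves(
  moves=[
    {"jaw":0,"offset":[0,0,0],"rot":[0,0,10]},
    {"jaw":0,"offset":[0,0,0],"rot":[0,0,10]},
    {"jaw":0,"offset":[0,0,0],"rot":[0,0,10]},
    {"jaw":0,"offset":[0,0,0],"rot":[0,0,6]},
    {"jaw":0,"offset":[0,0,0],"rot":[0,0,4]},
  ],
)

```text
time_s: 6.1
eef_pos: [0.6124, -0.0081, 0.0894]
eef_rot: [0.001, 0.623, 0.782, 0.003]
wrist_force: [9.8, 10.5, -5.4]
opening: 0.094
grasp_force: 60.2
```

```bash
python3 - <<'E'
from h import *
plan(.611,-.011,.09,11); print(ctrl.get_obs()["torque"])
E
```

```text
t 6.1 pos [ 0.6124 -0.0081  0.0894] yang 12.9 tilt [0.005 0.004] F [ 9.8 10.5 -5.4] open 0.094 gf 60.2
off mm [-2.5 -2.  -0.6] rotz 1.9
[ 1.6096664  -1.43267856  0.10250932]
```

Request:
apply_moves(
  moves=[
    {"jaw":0,"offset":[2,3,0],"rot":[0,0,0]},
    {"jaw":0,"offset":[0,0,0],"rot":[0,0,3]},
    {"jaw":0,"offset":[0,0,0],"rot":[0,0,3]},
    {"jaw":0,"offset":[0,0,0],"rot":[0,0,0]},
    {"jaw":0,"offset":[0,0,0],"rot":[0,0,0]},
  ],
)

```text
time_s: 6.72
eef_pos: [0.6127, -0.0079, 0.0894]
eef_rot: [0.0, 0.662, 0.75, -0.0]
wrist_force: [-1.1, 0.8, 1.8]
opening: 0.1
grasp_force: 67.7
```

```bash
python3 - <<'E'
from h import *
plan(.611,-.011,.09,11); print(ctrl.get_obs()["torque"])
E
```

```text
t 6.72 pos [ 0.6127 -0.0079  0.0894] yang 7.1 tilt [ 0. -0.] F [-1.1  0.8  1.8] open 0.1 gf 67.7
off mm [-2.8 -2.1 -0.6] rotz -3.9
[0.22285721 0.0527142  1.17059981]
```

Request:
apply_moves(
  moves=[
    {"jaw":0,"offset":[0,0,0],"rot":[0,0,-3]},
    {"jaw":0.3,"offset":[0,0,0],"rot":[0,0,0]},
    {"jaw":0.3,"offset":[0,0,0],"rot":[0,0,0]},
    {"jaw":0.3,"offset":[0,0,-20],"rot":[0,0,0]},
    {"jaw":0.3,"offset":[0,0,-30],"rot":[0,0,0]},
  ],
)

```text
time_s: 7.35
eef_pos: [0.6123, -0.0081, 0.1401]
eef_rot: [-0.001, 0.643, 0.766, -0.0]
wrist_force: [0.7, 1.2, 0.6]
opening: 0.296
grasp_force: 0.0
```

Request:
apply_moves(
  moves=[
    {"jaw":0,"offset":[-5,-50,0],"rot":[0,0,0]},
    {"jaw":0,"offset":[-5,-49,0],"rot":[0,0,0]},
    {"jaw":0,"offset":[0,0,0],"rot":[0,0,0]},
    {"jaw":0,"offset":[0,0,0],"rot":[0,0,0]},
    {"jaw":0,"offset":[0,0,0],"rot":[0,0,0]},
  ],
)

```text
time_s: 7.98
eef_pos: [0.5185, -0.0353, 0.1403]
eef_rot: [0.001, 0.643, 0.766, 0.0]
wrist_force: [-0.3, -0.3, 0.2]
opening: -0.002
grasp_force: 0.0
```

```bash
python3 - <<'E'
from h import *
plan(.5155,-.0295,.09,11)
p,d,P=shot("scene"); save(p,"s2.png")
for c,z0 in [("red",.095),("yellow",.095),("green",.095)]:
    w,u,v=pts(d,P,cmask(p,c,v=50)); k=(w[:,2]>.095)&(w[:,2]<.115)&(w[:,0]>.56)&(w[:,0]<.66); q=w[k]
    if len(q)>3:
        e,V=np.linalg.eigh(np.cov(q[:,:2].T)); print(c,len(q),q.mean(0),np.degrees(np.arctan2(V[1,1],V[0,1])),np.sqrt(e)*1e3)
cv2.imwrite("pics/c2.png",cv2.resize(cv2.imread("pics/s2.png")[140:260,220:340],(600,600),interpolation=cv2.INTER_CUBIC))
E
```

```text
t 7.97 pos [ 0.5185 -0.0353  0.1403] yang 10.0 tilt [ 0.002 -0.001] F [-0.3 -0.3  0.2] open -0.002 gf 0.0
off mm [ 6.3 -2.  50.3] rotz -1.0
red 43 [ 0.61167405 -0.01753554  0.09986349] 102.89775128481307 [ 3.37773079 10.10075704]
yellow 44 [ 0.6242166  -0.075319    0.10002843] 155.87361180471174 [3.77489885 9.3200712 ]
```

View pics/c2.png

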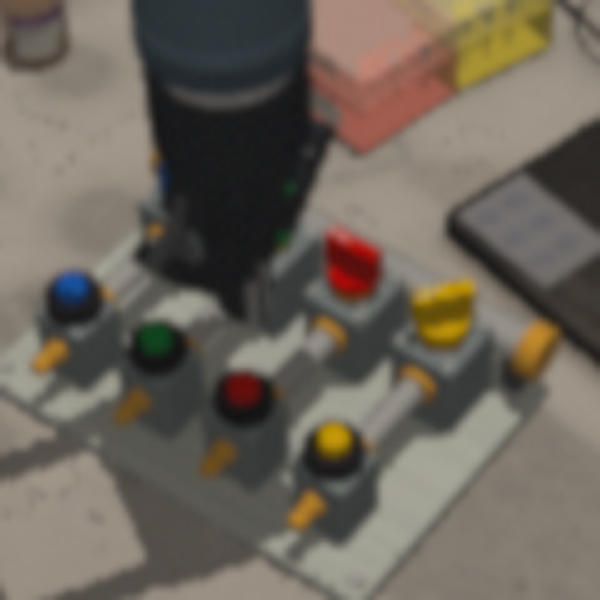

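Request:
apply_moves(
  moves=[
    {"jaw":0,"offset":[5.5,-2,25],"rot":[0,0,0]},
    {"jaw":0,"offset":[0,0,23],"rot":[0,0,0]},
    {"jaw":0,"offset":[0,0,1],"rot":[0,0,0]},
    {"jaw":0,"offset":[0,0,2],"rot":[0,0,0]},
    {"jaw":0,"offset":[0,0,0],"rot":[0,0,0]},
  ],
)

```text
time_s: 8.65
eef_pos: [0.5148, -0.0302, 0.0891]
eef_rot: [0.001, 0.643, 0.766, 0.0]
wrist_force: [-0.2, -0.6, -1.2]
opening: 0.003
grasp_force: 0.0
```

Request:
apply_moves(
  moves=[
    {"jaw":0,"offset":[0,0,1],"rot":[0,0,0]},
    {"jaw":0,"offset":[0,0,1],"rot":[0,0,0]},
    {"jaw":0,"offset":[0,0,1],"rot":[0,0,0]},
    {"jaw":0,"offset":[0,0,1],"rot":[0,0,0]},
    {"jaw":0,"offset":[0,0,0],"rot":[0,0,0]},
  ],
)

```text
time_s: 9.28
eef_pos: [0.5139, -0.03, 0.0842]
eef_rot: [-0.0, 0.643, 0.766, -0.0]
wrist_force: [0.0, -0.9, 0.1]
opening: 0.0
grasp_force: 0.0
```

Request:
apply_moves(
  moves=[
    {"jaw":0,"offset":[0,0,1],"rot":[0,0,0]},
    {"jaw":0,"offset":[0,0,1],"rot":[0,0,0]},
    {"jaw":0,"offset":[0,0,1],"rot":[0,0,0]},
    {"jaw":0,"offset":[0,0,0],"rot":[0,0,0]},
    {"jaw":0,"offset":[0,0,0],"rot":[0,0,0]},
  ],
)

```text
time_s: 9.9
eef_pos: [0.5141, -0.0301, 0.0814]
eef_rot: [0.0, 0.643, 0.766, 0.0]
wrist_force: [-0.8, 0.1, 1.9]
opening: -0.0
grasp_force: 1.2
```

Request:
apply_moves(
  moves=[
    {"jaw":0,"offset":[0,0,1],"rot":[0,0,0]},
    {"jaw":0,"offset":[0,0,1],"rot":[0,0,0]},
    {"jaw":0,"offset":[0,0,1],"rot":[0,0,0]},
    {"jaw":0,"offset":[0,0,0],"rot":[0,0,0]},
    {"jaw":0,"offset":[0,0,0],"rot":[0,0,0]},
  ],
)

```text
time_s: 10.52
eef_pos: [0.5141, -0.0301, 0.0784]
eef_rot: [0.0, 0.643, 0.766, 0.0]
wrist_force: [-1.0, 0.8, 5.1]
opening: -0.002
grasp_force: 2.3
```

Request:
apply_moves(
  moves=[
    {"jaw":0,"offset":[0,0,1],"rot":[0,0,0]},
    {"jaw":0,"offset":[0,0,1],"rot":[0,0,0]},
    {"jaw":0,"offset":[0,0,1],"rot":[0,0,0]},
    {"jaw":0,"offset":[0,0,1],"rot":[0,0,0]},
    {"jaw":0,"offset":[0,0,0],"rot":[0,0,0]},
  ],
)

```text
time_s: 11.15
eef_pos: [0.5144, -0.0301, 0.0775]
eef_rot: [0.0, 0.643, 0.766, -0.0]
wrist_force: [-13.8, 3.3, 34.1]
opening: -0.0
grasp_force: 17.0
```

Request:
apply_moves(
  moves=[
    {"jaw":0,"offset":[0,0,0],"rot":[0,0,0]},
    {"jaw":0,"offset":[0,0,0],"rot":[0,0,0]},
    {"jaw":0,"offset":[0,0,0],"rot":[0,0,0]},
    {"jaw":0,"offset":[0,0,0],"rot":[0,0,0]},
    {"jaw":0,"offset":[0,0,0],"rot":[0,0,0]},
  ],
)

```text
time_s: 11.78
eef_pos: [0.5144, -0.0301, 0.0775]
eef_rot: [0.0, 0.643, 0.766, -0.0]
wrist_force: [-13.4, 2.3, 33.5]
opening: 0.0
grasp_force: 16.9
```

Request:
apply_moves(
  moves=[
    {"jaw":0,"offset":[0,0,-1],"rot":[0,0,0]},
    {"jaw":0,"offset":[0,0,0],"rot":[0,0,0]},
    {"jaw":0,"offset":[0,0,0],"rot":[0,0,0]},
    {"jaw":0,"offset":[0,0,0],"rot":[0,0,0]},
    {"jaw":0,"offset":[0,0,0],"rot":[0,0,0]},
  ],
)

```text
time_s: 12.4
eef_pos: [0.5143, -0.0301, 0.0777]
eef_rot: [0.0, 0.643, 0.766, -0.0]
wrist_force: [-10.1, 3.2, 26.8]
opening: -0.002
grasp_force: 13.0
```

Request:
apply_moves(
  moves=[
    {"jaw":0,"offset":[0,0,0],"rot":[0,0,0]},
    {"jaw":0,"offset":[0,0,-10],"rot":[0,0,0]},
    {"jaw":0,"offset":[0,0,-20],"rot":[0,0,0]},
    {"jaw":0.4,"offset":[0,0,-40],"rot":[0,0,0]},
    {"jaw":0.4,"offset":[0,0,0],"rot":[0,0,0]},
  ],
)

```text
time_s: 13.02
eef_pos: [0.5162, -0.0306, 0.1481]
eef_rot: [0.003, 0.643, 0.766, 0.001]
wrist_force: [0.1, -0.7, -0.1]
opening: 0.397
grasp_force: 0.0
```

```bash
python3 - <<'E'
from h import *
plan(.4955,-.2870,.15,98)
for n in ["scene","top"]:
    p,d,P=shot(n); save(p,n+"3.png")
    w,u,v=pts(d,P,cmask(p,"orange",v=50)); k=(w[:,0]>.45)&(w[:,0]<.55)&(w[:,1]>-.36)&(w[:,1]<-.22)
    for lo,hi in [(.02,.034),(.036,.05),(.05,.1)]:
        z=w[k&(w[:,2]>lo)&(w[:,2]<hi)]; e,V=np.linalg.eigh(np.cov(z[:,:2].T)); print(n,lo,len(z),np.round(z.mean(0),4),np.round(z.min(0),4),np.round(z.max(0),4),np.degrees(np.arctan2(V[1,1],V[0,1])),np.sqrt(e)*1e3)
a=cv2.imread("pics/scene3.png")[254:334,293:373]; b=cv2.imread("pics/top3.png")[196:276,301:381]
f=lambda i:cv2.resize(i,(400,400),interpolation=cv2.INTER_CUBIC)
cv2.imwrite("pics/c3.png",np.hstack([f(a),f(b)]))
E
```

```text
t 13.03 pos [ 0.5162 -0.0306  0.1481] yang 10.0 tilt [ 0.006 -0.002] F [ 0.1 -0.7 -0.1] open 0.397 gf 0.0
off mm [-248.9  -64.9   -1.6] rotz -88.0
scene 0.02 75 [ 0.4971 -0.2951  0.0259] [ 0.4875 -0.3073  0.0211] [ 0.5105 -0.2759  0.0337] 110.80546063000143 [6.33515662 9.57131051]
scene 0.036 18 [ 0.4927 -0.2945  0.0429] [ 0.4872 -0.2975  0.0361] [ 0.5029 -0.2889  0.0494] 160.19430342021872 [2.15930398 5.21602386]
scene 0.05 40 [ 0.4973 -0.2922  0.0559] [ 0.4884 -0.2973  0.0501] [ 0.5092 -0.2872  0.0595] -174.3398362479077 [3.13303387 6.3441349 ]
top 0.02 28 [ 0.4959 -0.2827  0.0285] [ 0.4869 -0.2997  0.0214] [ 0.5072 -0.2714  0.0331] 100.03004053016711 [ 5.95463557 10.04704896]
top 0.036 5 [ 0.4914 -0.2852  0.045 ] [ 0.4863 -0.2903  0.0407] [ 0.5054 -0.2813  0.0491] -160.27555614436372 [2.51251877 8.59548224]
top 0.05 23 [ 0.4964 -0.2862  0.0574] [ 0.4878 -0.2916  0.0513] [ 0.5072 -0.2811  0.0638] -173.85593402505253 [3.18463217 5.97523906]
```

View pics/c3.png

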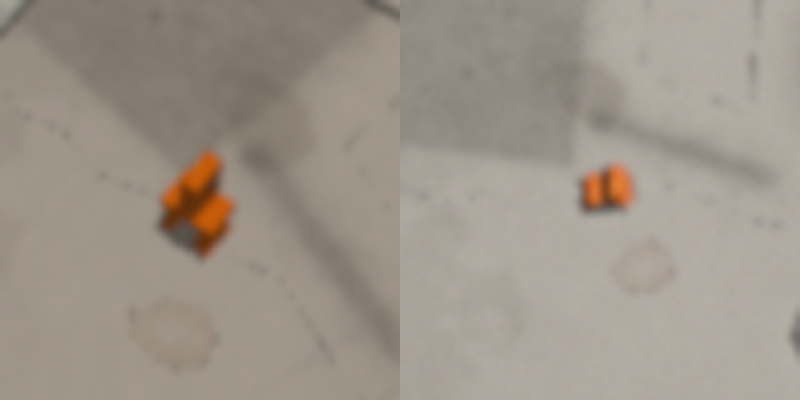

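Request:
apply_moves(
  moves=[
    {"jaw":0.4,"offset":[-50,-12.5,0],"rot":[0,0,0]},
    {"jaw":0.4,"offset":[-50,-12.5,0],"rot":[0,0,0]},
    {"jaw":0.4,"offset":[-50,-12.5,0],"rot":[0,0,0]},
    {"jaw":0.4,"offset":[-50,-12.5,0],"rot":[0,0,0]},
    {"jaw":0.4,"offset":[-50,-12.5,0],"rot":[0,0,0]},
  ],
)

```text
time_s: 13.75
eef_pos: [0.4947, -0.288, 0.1433]
eef_rot: [-0.001, 0.643, 0.766, 0.0]
wrist_force: [0.4, 1.0, 0.3]
opening: 0.398
grasp_force: 0.0
```

Request:
apply_moves(
  moves=[
    {"jaw":0.4,"offset":[0,0,0],"rot":[0,0,-10]},
    {"jaw":0.4,"offset":[0,0,0],"rot":[0,0,-10]},
    {"jaw":0.4,"offset":[0,0,0],"rot":[0,0,-10]},
    {"jaw":0.4,"offset":[0,0,0],"rot":[0,0,-10]},
    {"jaw":0.4,"offset":[0,0,0],"rot":[0,0,-10]},
  ],
)

```text
time_s: 14.38
eef_pos: [0.4949, -0.2863, 0.1431]
eef_rot: [-0.002, 0.256, 0.967, 0.001]
wrist_force: [-1.9, -0.0, -0.2]
opening: 0.4
grasp_force: 0.0
```

Request:
apply_moves(
  moves=[
    {"jaw":0.4,"offset":[0,0,20],"rot":[0,0,-10]},
    {"jaw":0.4,"offset":[0,0,20],"rot":[0,0,-10]},
    {"jaw":0.4,"offset":[0,0,10],"rot":[0,0,-10]},
    {"jaw":0.4,"offset":[0,0,10],"rot":[0,0,-7]},
    {"jaw":0.4,"offset":[0,0,0],"rot":[0,0,0]},
  ],
)

```text
time_s: 15.0
eef_pos: [0.4944, -0.2858, 0.0828]
eef_rot: [-0.002, -0.06, 0.998, 0.002]
wrist_force: [-0.1, 1.3, 0.6]
opening: 0.402
grasp_force: 0.0
```

```bash
python3 - <<'E'
from h import *
plan(.498,-.287,.031,97); print(ctrl.get_obs()["q"])
for n in ["scene","top"]:
    p,d,P=shot(n); save(p,n+"4.png")
a=cv2.imread("pics/scene4.png")[234:354,273:393]; b=cv2.imread("pics/top4.png")[176:296,281:401]
f=lambda i:cv2.resize(i,(400,400),interpolation=cv2.INTER_CUBIC)
cv2.imwrite("pics/c4.png",np.hstack([f(a),f(b)]))
E
```

```text
t 15.0 pos [ 0.4944 -0.2858  0.0828] yang 96.9 tilt [-0.004  0.003] F [-0.1  1.3  0.6] open 0.402 gf 0.0
off mm [-3.6 -1.8 51.7] rotz -0.1
[-7.31949003e-01  3.51611180e-01  1.72269125e+00 -5.70126157e-06
  1.07205347e+00 -2.42373959e+00]
```

View pics/c4.png

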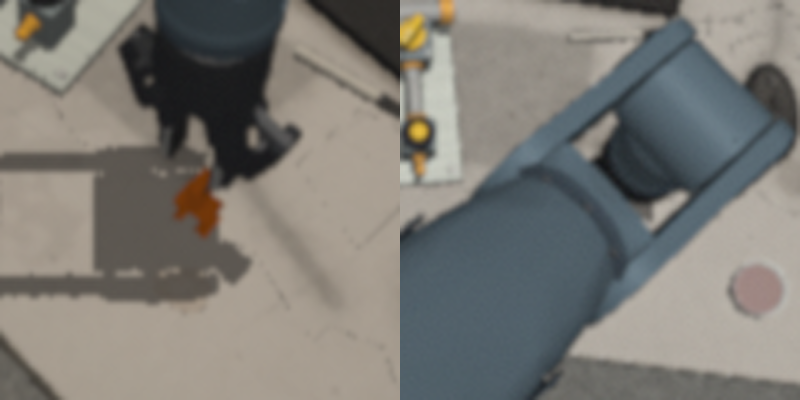

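Request:
apply_moves(
  moves=[
    {"jaw":0.4,"offset":[-3.5,-1,0],"rot":[0,0,0]},
    {"jaw":0.4,"offset":[0,0,20],"rot":[0,0,0]},
    {"jaw":0.4,"offset":[0,0,20],"rot":[0,0,0]},
    {"jaw":0.4,"offset":[0,0,6],"rot":[0,0,0]},
    {"jaw":0.4,"offset":[0,0,0],"rot":[0,0,0]},
  ],
)

```text
time_s: 15.72
eef_pos: [0.4992, -0.2874, 0.0387]
eef_rot: [-0.0, -0.061, 0.998, 0.0]
wrist_force: [0.0, -0.4, -0.7]
opening: 0.4
grasp_force: 0.0
```

Request:
apply_moves(
  moves=[
    {"jaw":0.25,"offset":[0,0,3],"rot":[0,0,0]},
    {"jaw":0.15,"offset":[0,0,0],"rot":[0,0,0]},
    {"jaw":0,"offset":[0,0,0],"rot":[0,0,0]},
    {"jaw":0,"offset":[0,0,0],"rot":[0,0,0]},
    {"jaw":0,"offset":[0,0,0],"rot":[0,0,0]},
  ],
)

```text
time_s: 16.35
eef_pos: [0.4997, -0.2878, 0.0367]
eef_rot: [0.0, -0.061, 0.998, -0.0]
wrist_force: [0.3, 0.4, 2.2]
opening: 0.106
grasp_force: 60.3
```

```bash
python3 - <<'E'
from h import *
plan(.498,-.287,.031,97)
E
```

```text
t 16.35 pos [ 0.4997 -0.2878  0.0367] yang 97.0 tilt [ 0.001 -0.   ] F [0.3 0.4 2.2] open 0.106 gf 60.3
off mm [1.6 1.  5.7] rotz 0.0
```

Request:
apply_moves(
  moves=[
    {"jaw":0,"offset":[0,0,-20],"rot":[0,0,0]},
    {"jaw":0,"offset":[0,0,-35],"rot":[0,0,0]},
    {"jaw":0,"offset":[0,0,-40],"rot":[0,0,0]},
    {"jaw":0,"offset":[0,0,-35],"rot":[0,0,-4.3]},
    {"jaw":0,"offset":[0,0,0],"rot":[0,0,0]},
  ],
)

```text
time_s: 16.98
eef_pos: [0.5014, -0.2893, 0.1712]
eef_rot: [0.003, -0.099, 0.995, -0.003]
wrist_force: [-0.4, -0.2, -1.4]
opening: 0.103
grasp_force: 60.0
```

Request:
apply_moves(
  moves=[
    {"jaw":0,"offset":[-22.6,50,0],"rot":[0,0,0]},
    {"jaw":0,"offset":[-22.6,50,0],"rot":[0,0,0]},
    {"jaw":0,"offset":[-22.6,50,0],"rot":[0,0,0]},
    {"jaw":0,"offset":[-22.6,50,0],"rot":[0,0,0]},
    {"jaw":0,"offset":[-22.6,50,0],"rot":[0,0,0]},
  ],
)

```text
time_s: 17.6
eef_pos: [0.5608, -0.0185, 0.1658]
eef_rot: [-0.001, -0.098, 0.995, 0.0]
wrist_force: [2.0, 0.6, -0.8]
opening: 0.102
grasp_force: 60.0
```

Request:
apply_moves(
  moves=[
    {"jaw":0,"offset":[0,0,0],"rot":[0,0,0]},
    {"jaw":0,"offset":[0,0,0],"rot":[0,0,0]},
    {"jaw":0,"offset":[0,0,0],"rot":[0,0,0]},
    {"jaw":0,"offset":[0,0,0],"rot":[0,0,0]},
    {"jaw":0,"offset":[0,0,0],"rot":[0,0,0]},
  ],
)

```text
time_s: 18.23
eef_pos: [0.5612, -0.0212, 0.1663]
eef_rot: [-0.0, -0.098, 0.995, 0.0]
wrist_force: [-0.3, 0.1, -1.3]
opening: 0.101
grasp_force: 60.0
```

```bash
python3 - <<'E'
from h import *
plan(.5617,-.021,.09,101.3)
p,d,P=shot("scene"); save(p,"s5.png")
w,u,v=pts(d,P,cmask(p,"orange",v=50)); k=(w[:,1]>-.06)&(w[:,1]<.02)&(w[:,0]>.53)&(w[:,0]<.60)&(w[:,2]>.1)
q=w[k]; print(len(q), q.mean(0) if len(q) else 0, q.min(0), q.max(0))
cv2.imwrite("pics/c5.png",cv2.resize(cv2.imread("pics/s5.png")[120:270,210:360],(600,600),interpolation=cv2.INTER_CUBIC))
E
```

```text
t 18.23 pos [ 0.5612 -0.0212  0.1663] yang 101.2 tilt [-0.  0.] F [-0.3  0.1 -1.3] open 0.101 gf 60.0
off mm [-0.5  0.1 76.3] rotz -0.1
118 [ 0.55661695 -0.03076022  0.15302257] [ 0.54806917 -0.04320663  0.12922291] [ 0.57332061 -0.01253602  0.18762265]
```

View pics/c5.png

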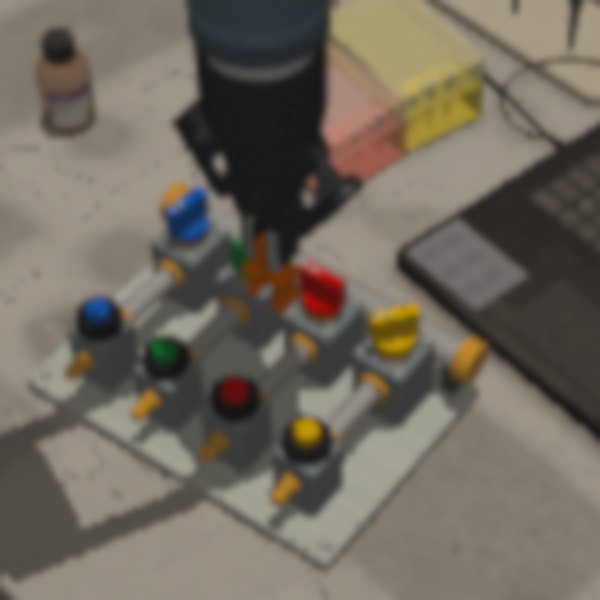

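Request:
apply_moves(
  moves=[
    {"jaw":0,"offset":[-0.5,0,25],"rot":[0,0,0]},
    {"jaw":0,"offset":[0,0,25],"rot":[0,0,0]},
    {"jaw":0,"offset":[0,0,16],"rot":[0,0,0]},
    {"jaw":0,"offset":[0,0,4],"rot":[0,0,0]},
    {"jaw":0,"offset":[0,0,0],"rot":[0,0,0]},
  ],
)

```text
time_s: 18.9
eef_pos: [0.5621, -0.0204, 0.0966]
eef_rot: [0.0, -0.098, 0.995, -0.0]
wrist_force: [-0.4, -0.4, -0.7]
opening: 0.101
grasp_force: 60.0
```

Request:
apply_moves(
  moves=[
    {"jaw":0,"offset":[0,0,2],"rot":[0,0,0]},
    {"jaw":0,"offset":[0,0,2],"rot":[0,0,0]},
    {"jaw":0,"offset":[0,0,2],"rot":[0,0,0]},
    {"jaw":0,"offset":[0,0,0],"rot":[0,0,0]},
    {"jaw":0,"offset":[0,0,0],"rot":[0,0,0]},
  ],
)

```text
time_s: 19.52
eef_pos: [0.5618, -0.0202, 0.0903]
eef_rot: [0.0, -0.099, 0.995, -0.0]
wrist_force: [1.1, -0.1, -0.8]
opening: 0.098
grasp_force: 60.0
```

Request:
apply_moves(
  moves=[
    {"jaw":0,"offset":[0,-0.6,1],"rot":[0,0,0]},
    {"jaw":0,"offset":[0,0,2],"rot":[0,0,0]},
    {"jaw":0,"offset":[0,0,2],"rot":[0,0,0]},
    {"jaw":0,"offset":[0,0,0],"rot":[0,0,0]},
    {"jaw":0,"offset":[0,0,0],"rot":[0,0,0]},
  ],
)

```text
time_s: 20.15
eef_pos: [0.562, -0.021, 0.0853]
eef_rot: [0.0, -0.098, 0.995, -0.0]
wrist_force: [-0.4, -1.4, -1.0]
opening: 0.103
grasp_force: 60.1
```

Request:
apply_moves(
  moves=[
    {"jaw":0,"offset":[0,0,2],"rot":[0,0,0]},
    {"jaw":0,"offset":[0,0,2],"rot":[0,0,0]},
    {"jaw":0,"offset":[0,0,2],"rot":[0,0,0]},
    {"jaw":0,"offset":[0,0,0],"rot":[0,0,0]},
    {"jaw":0,"offset":[0,0,0],"rot":[0,0,0]},
  ],
)

```text
time_s: 20.78
eef_pos: [0.5637, -0.0212, 0.0812]
eef_rot: [0.002, -0.098, 0.995, -0.001]
wrist_force: [-0.6, -0.2, 9.5]
opening: 0.102
grasp_force: 61.4
```

Arms are on the pipe with 9.5 N and no side force; press on.

Request:
apply_moves(
  moves=[
    {"jaw":0,"offset":[0,0,2],"rot":[0,0,0]},
    {"jaw":0,"offset":[0,0,2],"rot":[0,0,0]},
    {"jaw":0,"offset":[0,0,1],"rot":[0,0,0]},
    {"jaw":0,"offset":[0,0,0],"rot":[0,0,0]},
    {"jaw":0,"offset":[0,0,0],"rot":[0,0,0]},
  ],
)

```text
time_s: 21.4
eef_pos: [0.5621, -0.0209, 0.0741]
eef_rot: [0.0, -0.098, 0.995, -0.0]
wrist_force: [3.7, -0.5, -1.7]
opening: 0.101
grasp_force: 60.0
```

Request:
apply_moves(
  moves=[
    {"jaw":0,"offset":[0,0,1],"rot":[0,0,0]},
    {"jaw":0,"offset":[0,0,1],"rot":[0,0,0]},
    {"jaw":0,"offset":[0,0,1],"rot":[0,0,0]},
    {"jaw":0,"offset":[0,0,0],"rot":[0,0,0]},
    {"jaw":0,"offset":[0,0,0],"rot":[0,0,0]},
  ],
)

```text
time_s: 22.02
eef_pos: [0.5613, -0.0209, 0.0709]
eef_rot: [-0.001, -0.098, 0.995, 0.0]
wrist_force: [0.0, -2.7, -2.6]
opening: 0.104
grasp_force: 60.0
```

Request:
apply_moves(
  moves=[
    {"jaw":0,"offset":[0,0,1],"rot":[0,0,0]},
    {"jaw":0,"offset":[0,0,1],"rot":[0,0,0]},
    {"jaw":0,"offset":[0,0,1],"rot":[0,0,0]},
    {"jaw":0,"offset":[0,0,0],"rot":[0,0,0]},
    {"jaw":0,"offset":[0,0,0],"rot":[0,0,0]},
  ],
)

```text
time_s: 22.65
eef_pos: [0.5616, -0.0209, 0.0706]
eef_rot: [-0.001, -0.099, 0.995, -0.0]
wrist_force: [-10.0, -0.9, 19.4]
opening: 0.104
grasp_force: 63.0
```

Fully home against the pipe. I'll relax, release gently and retreat.

Request:
apply_moves(
  moves=[
    {"jaw":0,"offset":[0,0,-2],"rot":[0,0,0]},
    {"jaw":0.25,"offset":[0,0,0],"rot":[0,0,0]},
    {"jaw":0.35,"offset":[0,0,0],"rot":[0,0,0]},
    {"jaw":0.35,"offset":[0,0,0],"rot":[0,0,0]},
    {"jaw":0.35,"offset":[0,0,0],"rot":[0,0,0]},
  ],
)

```text
time_s: 23.28
eef_pos: [0.5619, -0.0207, 0.0701]
eef_rot: [-0.0, -0.099, 0.995, 0.0]
wrist_force: [-1.1, 0.2, -0.2]
opening: 0.352
grasp_force: 0.0
```

Request:
apply_moves(
  moves=[
    {"jaw":0.35,"offset":[0,0,-15],"rot":[0,0,0]},
    {"jaw":0.35,"offset":[0,0,-25],"rot":[0,0,0]},
    {"jaw":0.35,"offset":[0,0,-50],"rot":[0,0,0]},
    {"jaw":0.35,"offset":[0,0,-50],"rot":[0,0,0]},
    {"jaw":0.35,"offset":[0,0,0],"rot":[0,0,0]},
  ],
)

```text
time_s: 23.9
eef_pos: [0.5651, -0.0215, 0.2167]
eef_rot: [0.005, -0.099, 0.995, -0.002]
wrist_force: [0.9, 0.5, 0.5]
opening: 0.35
grasp_force: 0.0
```

Request:
apply_moves(
  moves=[
    {"jaw":0.35,"offset":[30,50,0],"rot":[0,0,0]},
    {"jaw":0.35,"offset":[30,50,0],"rot":[0,0,0]},
    {"jaw":0.35,"offset":[30,50,0],"rot":[0,0,0]},
    {"jaw":0.35,"offset":[30,50,0],"rot":[0,0,0]},
    {"jaw":0.35,"offset":[30,50,0],"rot":[0,0,0]},
  ],
)

```text
time_s: 24.52
eef_pos: [0.3641, 0.1959, 0.2102]
eef_rot: [0.0, -0.098, 0.995, 0.0]
wrist_force: [1.0, 1.1, 0.4]
opening: 0.353
grasp_force: 0.0
```

```bash
python3 - <<'E'
from h import *
plan(.5617,-.021,.09,101.3)
for n in ["scene","top"]:
    p,d,P=shot(n); save(p,n+"6.png")
    w,u,v=pts(d,P,cmask(p,"orange",v=50)); k=(w[:,1]>-.06)&(w[:,1]<.02)&(w[:,0]>.53)&(w[:,0]<.60)&(w[:,2]>.03)
    q=w[k]; print(len(q),q.mean(0),q.min(0),q.max(0))
a=cv2.imread("pics/scene6.png")[130:250,220:340]; b=cv2.imread("pics/top6.png")[150:270,200:320]
f=lambda i:cv2.resize(i,(400,400),interpolation=cv2.INTER_CUBIC)
cv2.imwrite("pics/c6.png",np.hstack([f(a),f(b)]))
E
```

```text
t 24.52 pos [0.3641 0.1959 0.2102] yang 101.3 tilt [-0.  0.] F [1.  1.1 0.4] open 0.353 gf 0.0
off mm [-151.4 -251.4  120.1] rotz -0.0
151 [ 0.56150298 -0.02860797  0.06528734] [ 0.54820686 -0.04272619  0.03220403] [0.59991728 0.0199248  0.09352327]
61 [ 0.55860389 -0.02098882  0.07356555] [ 0.54707358 -0.03546601  0.05348055] [ 0.57874697 -0.00719051  0.09825981]
```

View pics/c6.png

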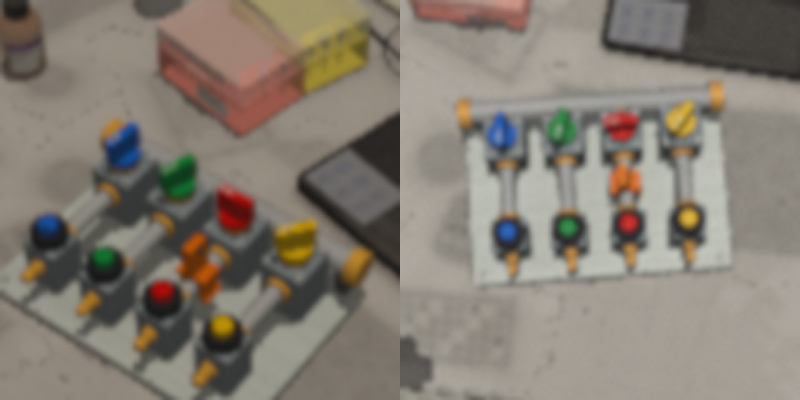

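```bash
python3 -c "
from bench import ctrl
print(ctrl.hand_in())"
```

```text
the job is handed in; nothing more can be done
None
```

I shut the red knob against its stop, held the red bleed button fully in for over a second and let it out, and snapped the orange clip onto the red pipe. I then handed the job in at about 25 s; no verdict came back.

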